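Open the child-safe medicine bottle on the click-stop carousel

ROBOT

A 7-joint arm with a two-finger parallel gripper is mounted at the origin on a cart in front of the work surface, level with it; the furniture and walls round the work are solid. World frame = base frame: x ahead of the robot, y to its left, z up, the work surface at z = 0. Lengths are in m, angles in rad, forces in N, time in s.
With the tool pointing down it reaches from about 0.425 to 0.8 m from the base axis. Payload 8.3 kg.
Tool frame: the origin (TCP) lies midway between the tips of the shut fingers; the grasp point (between the pads) lies 19 mm behind it (arm.grip_point_offset is the z of the grasp point in the tool frame, in m); z points along the fingers, x is the direction in which the jaws open and shut, and the axes are right-handed (so a half turn about z gives the same grasp; the last joint's range is limited). The gripper opens to 85 mm and grips with 20 to 120 N. Pads are 22 mm wide; open, the fingers measure 114 mm over their backs; the gripper's body (76 mm by 85 mm) begins 54 mm behind the grasp point. The pads swing forward as they close: fully open they stand 13 mm farther back than shut.
Start: joints at [1.232, 0.383, 0.016, 1.37, -0.006, 1.388, -0.046], TCP at [0.17, -0.601, 0.231] pointing down, gripper open.
Joint ranges: [-2.95, 2.95], [-0.25, 2.06], [-1.52, 1.56], [0.18, 2.33], [-1.44, 4.58], [0.02, 2.06], [-3.01, 3.01]. Speed limits (rad/s): [2.39, 2.39, 3.01, 3.01, 3.14, 3.14, 3.14].

INTERFACE

Orientations are given as a unit quaternion [x, y, z, w].
In Python, from cell import status, optics, arm gives the robot as it stands.
- The arm moves only by the tool servo_tool, never from a script. Its argument "rows" is a list of rows, each an object of numbers: "rx", "ry", "rz": the turn, a rotation vector about the tool's x, y, z in rad; "dx", "dy", "dz": the shift along the tool's x, y, z in m; "jaw": the gripper's target within -1 to 1 (shut at 1, half-way at 0, fully open at -1). A call has 1 to 12 rows; each row shifts and turns the commanded pose from where the row before left it, along the tool's axes as they then stand; what a row does not reach is not made up. A row lasts 1/12 s, in which the tool goes at most 41.7 mm and 7.16 degrees, less where a joint would pass 70% of its speed; a pose out of reach is approached as far as the arm can. A call is refused whole if a number of a shift passes 0.0417 or a number of a turn 0.125, either way. A call with a gripper value outside its range is refused whole. The fingers move at their own pace and stop on an object; "force" is the grip in N (left out, the last holds). Time passes only in rows, so rows that do not move let the fingers close. It gives the time, the measured TCP pose, the force and the opening at its end, in the units of the state.
- status.state(): the state, without advancing time (a new reading comes with each control period).
- optics.capture(name): name is "scene" or "top"; returns a dict with "frame" (420x560x3 uint8, red, green, blue), "K" (3x3 intrinsics, pixels), "R" (3x3) and "t" (3): a world point X has camera coordinates R X + t. Camera axes: x right, y down, z forward; pixel columns grow to the right and rows downward; lengths in m; the calibration is good to about 2 mm. A picture is of the moment at which its call begins. There is no depth.
- arm.sign_off(): hands the job in, once; it reports no verdict.
The state is a dict: "clock": time; "joints": joint angles; "dq": joint speeds; "joint_torque": joint torques, N m; "ee_pos": TCP position; "eef_rot": TCP orientation; "force": force on the tool from outside, world axes, zero at the start; "wrist_torque": the same for the moment, N m; "grip_width": finger opening in m.
Only numpy, scipy, OpenCV 4.12 (cv2) and the standard library are available. Lean on these libraries where they do the work, as an engineer would, in place of code of your own. Each camera call takes 0.05 s, during which the arm holds its last target. There are 200 camera calls.

TASK

Turn the carousel by its centre handle one click, so that the square amber medicine bottle with the white safety cap clicks into the place nearest you. Then push the cap down, twist it anticlockwise while it is pressed until it comes free, and lift it straight up off the bottle. Finish still holding the cap in the gripper a few centimetres above the open bottle; the bottle stays standing in its compartment and the other things are left standing where they belong.

Things in the scene. Friction and masses are not known exactly. Their poses are not given: they have to be found in the camera images.
- carousel: Wooden breakfast carousel on the hob cover: its fixed dark foot, 200 mm across; origin at the centre of its underside. Its -x axis points roughly to the robot and marks the front place. The light tray on it (248 mm across, floor 26 mm above this origin) has four square compartments with 20 or 30 mm rims, 78 mm from its axis, at the start in the foot's -x (front), +y, +x and -y directions.
- tray (a joint): Turning angle of the carousel's tray about its vertical axis, rad, 0 at the start, growing anticlockwise seen from above. It turns endlessly in clicks every 1.571 (90 degrees): a spring holds it at each click with up to about 0.45 N m, resists until half way (45 degrees), then draws it on into the next click. Let go, it settles within about 1 s.
- handle (a point): Centre of the wooden paddle handle on top of the carousel's post: 64 mm long, 16 mm thick, 36 mm high (it spans 18 mm above and below this point), 170 mm above the carousel's origin, higher than all that stands on the tray. The tray turns with it. At joint 0 its length lies along the carousel's x axis, so it is gripped across the carousel's y.
- bottle: Amber medicine bottle, square, 59 x 59 mm, white label with green bands, loose in a compartment of 62 x 62 mm, which keeps it from turning; it starts one click to the left or right of the front place. Origin at the centre of its underside, z up. Shoulder at 70 to 84 mm, then the neck, 27 mm wide. About 0.25 kg.
- cap: White ribbed push-and-turn safety cap with two green arrows, 46 mm diameter, 25 mm high, its sides free all round; origin at the centre of its lower edge, z up, x parallel to the bottle's x while closed. Closed, its origin is 94 mm above the bottle's (top at 119 mm). About 0.04 kg.
- mouth (a point): Centre of the bottle's mouth, 110 mm above the bottle's origin. Lock: a spring lifts the cap with 6 N; pressed down 4 mm (10 N) its three inner lugs clear the safety teeth; it stops at 6 mm (12 N). Kept pressed it turns anticlockwise (from above); 45 to 85 degrees from closed (best 65, end stop at 85) it lifts straight off. Unpressed it does not turn.
- honey: Honey jar with black lid, 63 mm diameter, 94 mm high, in the wide compartment across from the medicine bottle; bystander. Origin at the centre of its underside.
- salt: Salt shaker of glass with a grey top, 44 mm diameter, 90 mm high, in the narrow compartment at the front or rear; bystander. Origin at the centre of its underside.
- pepper: Pepper shaker like the salt shaker, 44 mm diameter, 90 mm high, in the compartment across from it; bystander. Origin at the centre of its underside.
- small_bottle: Small bottle with a green cap, 36 x 42 x 106 mm, on the hob cover at the far right; bystander. Origin at the centre of its underside.

How it is judged:
On the way, in this order (a step that is already met when the one before it is completed fails the run):
1. the tray is turned one click and rests with the medicine bottle in the front place, cap still closed (x of bottle in the frame of carousel below -0.07 m and y of bottle in the frame of carousel between -0.012 and 0.012 m and velocity of joint tray between -0.1 and 0.1 rad/s and z of cap in the frame of bottle between 0.092 and 0.097 m), for 0.2 s.
2. the safety cap is pressed down on the bottle (x of bottle in the frame of carousel below -0.07 m and y of bottle in the frame of carousel between -0.012 and 0.012 m and z of cap in the frame of bottle below 0.091 m), for 0.04 s.
3. the cap is twisted free of its lock (more than 40 degrees) while still on the neck (x of bottle in the frame of carousel below -0.07 m and y of bottle in the frame of carousel between -0.012 and 0.012 m and angle between the x axis of cap and the x axis of bottle, either way round above 0.7 rad and z of cap in the frame of bottle below 0.104 m), for 0.04 s.
At the end, for the whole second after the job is handed in: The gripper holds the cap still and level (within 17 degrees), centred within 30 mm over the bottle, 25 to 155 mm above its closed height, clear of the bottle; the bottle stands upright, seated in its compartment at the front click (within 12 mm) (x of bottle in the frame of carousel below -0.07 m and y of bottle in the frame of carousel between -0.012 and 0.012 m and z of bottle in the frame of carousel below 0.031 m and angle between bottle's own z axis and vertical below 0.08 rad and z of cap in the frame of bottle between 0.119 and 0.25 m and horizontal distance between cap and bottle below 0.03 m and angle between cap's own z axis and vertical below 0.3 rad and contact force between the fingers and cap above 2 N and contact force between cap and bottle below 0.1 N and linear speed of cap below 0.03 m/s); the arm keeps its last pose, push and grip.
It fails at once if the small bottle beside the carousel is pushed more than 30 mm (distance of small_bottle from where it was at the start of the episode above 0.03 m).
It fails at once if a thing on the hob cover or in the carousel is tipped over (angle between any of honey, small_bottle, salt, pepper's own z axis and vertical above 0.5 rad).
It fails at once if a thing on the tray is lifted out of its compartment (z of any of honey, salt, pepper in the frame of carousel above 0.045 m).
It fails at once if the medicine bottle is tipped or lifted out of its compartment (angle between bottle's own z axis and vertical above 0.3 rad or z of bottle in the frame of carousel above 0.045 m).
It also fails if it takes over 48 s, if anything falls off the work surface, if the arm or the gripper's body presses on something with over 40 N, if the wrist force passes 120 N, or if a joint passes its speed limit or range.

## Working session

There is one attempt and no reset: what is moved stays moved. The work goes in short steps, Python scripts to look and compute and a tool call to move; the robot and the scene stay as the last step left them, time stands still between calls to the robot, and variables do not carry over. Pictures are saved under pics/ and viewed, about 8 in all and at most 12, crops included, and the job is handed in when it is done.

Besides the shell and the picture viewer there is one more tool, called after "Call:" as name([rows], argument=value, ...), one row to a line, values as JSON. servo_tool: Moves the arm, as the interface text tells. Its arguments: {"type":"object","properties":{"rows":{"type":"array"},"force":{"type":"number"}},"required":["rows"]}

```bash
mkdir -p pics; cat > h.py <<'E'
import numpy as np, cv2
from cell import status, optics, arm
from scipy.spatial.transform import Rotation as Rn
def cap(name,fn=None):
    d=optics.capture(name)
    if fn: cv2.imwrite('pics/'+fn,cv2.cvtColor(d['frame'],cv2.COLOR_RGB2BGR))
    return d
def ray(d,u,v):
    r=np.linalg.inv(d['K'])@np.array([u,v,1.]); R=np.array(d['R']); t=np.array(d['t'])
    return -R.T@t, R.T@r
def plane(d,u,v,z):
    c,r=ray(d,u,v); return c+r*(z-c[2])/r[2]
E
python3 - <<'E'
from h import *
a=cap('scene','s0.png');b=cap('top','t0.png')
for d in(a,b): print(d['K'],ray(d,280,210))
np.savez('d0.npz',**{n+k:d[k] for n,d in(('s',a),('t',b)) for k in d})
s=status.state(); print(s,arm.grip_point_offset)
im=np.hstack([cv2.imread('pics/s0.png'),cv2.imread('pics/t0.png')]);
E
```

```text
[[439.94265579   0.         278.63006414]
 [  0.         439.94265579 201.56780015]
 [  0.           0.           1.        ]] (array([0.09757363, 0.66553908, 0.71118164]), array([ 0.58443165, -0.52877174, -0.61580609]))
[[451.47303099   0.         281.87519282]
 [  0.         451.47303099 211.61906525]
 [  0.           0.           1.        ]] (array([0.57114024, 0.23506665, 1.04250826]), array([ 0.040031  , -0.02425783, -0.99891901]))
{'clock': 0.1, 'joints': array([ 1.23207301,  0.38415407,  0.0163767 ,  1.37103808, -0.00628873,
        1.38816527, -0.04650302]), 'dq': array([ 1.32660497e-04, -1.66143590e-03,  1.68630725e-03, -2.92878605e-03,
       -2.48603759e-05,  6.97870940e-04, -2.37151541e-03]), 'joint_torque': array([ 2.58659638e-03, -6.29135942e+01,  8.47109780e-01, -3.72759783e+01,
        1.68595189e-02,  1.05394627e-02, -8.33075092e-05]), 'ee_pos': array([ 0.1701255 , -0.60094651,  0.23038384]), 'eef_rot': array([ 7.97620509e-01, -6.03159007e-01, -6.94449415e-04, -5.03248231e-04]), 'force': array([ 0.45960845,  0.3684249 , -0.64504111]), 'wrist_torque': array([ 0.01183132, -0.01978717,  0.03399469]), 'grip_width': 0.08539424587754202} -0.0187
```

View pics/s0.png

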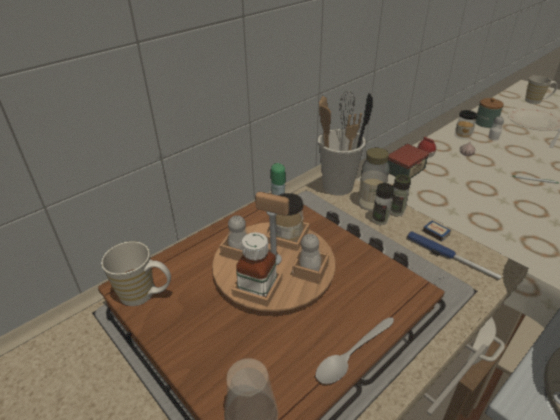

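View pics/t0.png

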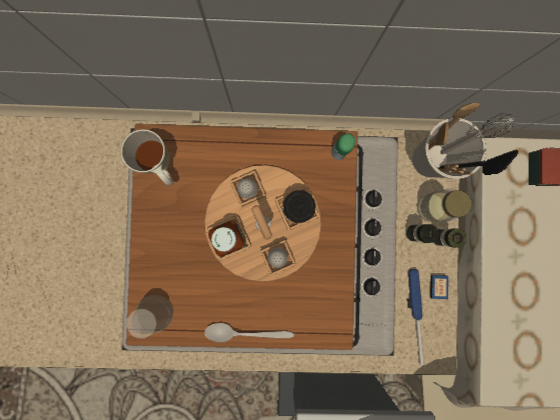

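The scene view shows the bottle's cap near (257,240) and the handle near (272,203). In the top view the cap is near (224,239) and the handle near (261,222), with salt at the front (277,258). The bottle is to the left (+y), so the tray turns anticlockwise. Next I'll zoom in to triangulate.

```bash
python3 - <<'E'
from h import *
s=cv2.imread('pics/s0.png')[185:305,205:340];t=cv2.imread('pics/t0.png')[160:285,200:325]
a=cv2.resize(s,(400,356),interpolation=cv2.INTER_CUBIC);b=cv2.resize(t,(400,400),interpolation=cv2.INTER_CUBIC)
o=np.zeros((400,800,3),np.uint8);o[:356,:400]=a;o[:,400:]=b
cv2.imwrite('pics/z0.png',cv2.convertScaleAbs(o,alpha=1.5))
E
```

```text
(no output)
```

View pics/z0.png

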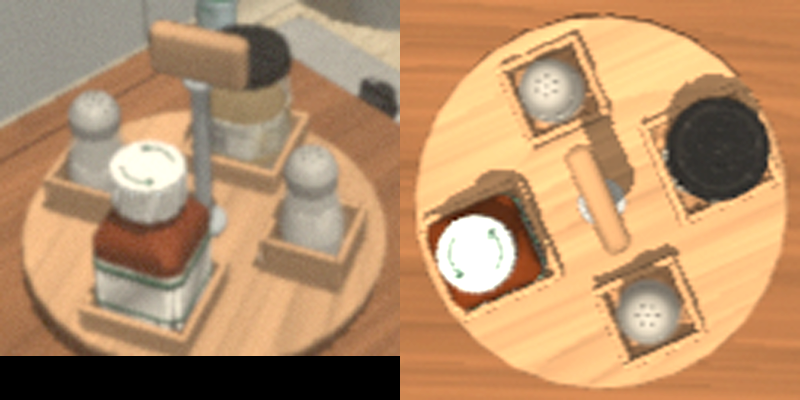

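The crop shows the handle and its orientation clearly, along with the cap's top disc and the tray's outline.

```bash
cat >> h.py <<'E'
def tri(a,ua,b,ub):
    c1,r1=ray(a,*ua);c2,r2=ray(b,*ub);k=np.linalg.lstsq(np.c_[r1,-r2],c2-c1,rcond=None)[0]
    p,q=c1+r1*k[0],c2+r2*k[1];return (p+q)/2,np.linalg.norm(p-q)
E
python3 - <<'E'
from h import *
D=np.load('d0.npz');a={k[1:]:D[k] for k in D if k[0]=='s'};b={k[1:]:D[k] for k in D if k[0]=='t'}
print('handle',tri(a,(272.5,202.9),b,(262.2,222.5)))
print('cap top',tri(a,(254.9,241.7),b,(223.75,239.1)))
for z in (.06,.07): print('tray',plane(b,262.7,222.8,z))
f=lambda x,y:((x-400)/3.2+200,y/3.2+160)
zh=tri(a,(272.5,202.9),b,(262.2,222.5))[0][2]+.018
h1=plane(b,*f(577,152),zh);h2=plane(b,*f(620,248),zh);print('h ends',h1,h2,np.degrees(np.arctan2(*(h1-h2)[1::-1])))
for n,p in dict(salt=(649,313),pep=(548,90),honey=(718,148)).items(): print(n,plane(b,*f(*p),.16))
s=status.state();R=Rn.from_quat(s['eef_rot']).as_matrix();print(R.round(3))
E
```

```text
handle (array([0.5803471 , 0.24677074, 0.22861013]), np.float64(0.00015022160077976724))
cap top (array([0.54784546, 0.31769849, 0.19924876]), np.float64(0.0002736035915755295))
tray [0.58157332 0.24802273 0.06      ]
tray [0.58146713 0.24789086 0.07      ]
h ends [0.60616556 0.25936558 0.24661013] [0.55404561 0.23416094 0.24661013] 25.807907875993127
salt [0.51315158 0.21525673 0.16      ]
pep [0.64736962 0.28085315 0.16      ]
honey [0.61497323 0.17587515 0.16      ]
[[ 0.272 -0.962 -0.001]
 [-0.962 -0.272  0.002]
 [-0.002  0.    -1.   ]]
```

Estimates: carousel axis at (0.5805, 0.247), yaw 25.8°, origin z ≈ 0.056. I'm starting the approach.

Call:
servo_tool([
  {"dx": -0.0218,"dy": -0.0304,"dz": -0.0085,"jaw": -1},
  {"dx": -0.0218,"dy": -0.0304,"dz": -0.0085},
  {"dx": -0.0218,"dy": -0.0304,"dz": -0.0085},
  {"dx": -0.0218,"dy": -0.0304,"dz": -0.0085},
  {"dx": -0.0218,"dy": -0.0304,"dz": -0.0085},
  {"dx": -0.0218,"dy": -0.0304,"dz": -0.0085},
  {"dx": -0.0218,"dy": -0.0304,"dz": -0.0085},
  {"dx": -0.0218,"dy": -0.0304,"dz": -0.0085},
  {"dx": -0.0218,"dy": -0.0304,"dz": -0.0085},
  {"dx": -0.0218,"dy": -0.0304,"dz": -0.0085},
  {"dx": -0.0218,"dy": -0.0304,"dz": -0.0085},
  {"dx": -0.0218,"dy": -0.0304,"dz": -0.0085},
])

```text
invalid input
```

Call:
servo_tool([
  {"dx": -0.0218,"dy": -0.0304,"dz": -0.0085,"rx": 0,"ry": 0,"rz": 0,"jaw": -1},
  {"dx": -0.0218,"dy": -0.0304,"dz": -0.0085,"rx": 0,"ry": 0,"rz": 0,"jaw": -1},
])

```text
clock: 0.27
ee_pos: [0.2148, -0.5428, 0.2466]
eef_rot: [0.796, -0.605, -0.002, -0.0]
force: [1.8, 0.9, -0.2]
grip_width: 0.0855
```

Call:
servo_tool([
  {"dx": -0.0218,"dy": -0.0304,"dz": -0.0085,"rx": 0,"ry": 0,"rz": 0,"jaw": -1},
  {"dx": -0.0218,"dy": -0.0304,"dz": -0.0085,"rx": 0,"ry": 0,"rz": 0,"jaw": -1},
  {"dx": -0.0218,"dy": -0.0304,"dz": -0.0085,"rx": 0,"ry": 0,"rz": 0,"jaw": -1},
  {"dx": -0.0218,"dy": -0.0304,"dz": -0.0085,"rx": 0,"ry": 0,"rz": 0,"jaw": -1},
  {"dx": -0.0218,"dy": -0.0304,"dz": -0.0085,"rx": 0,"ry": 0,"rz": 0,"jaw": -1},
  {"dx": -0.0218,"dy": -0.0304,"dz": -0.0085,"rx": 0,"ry": 0,"rz": 0,"jaw": -1},
  {"dx": -0.0218,"dy": -0.0304,"dz": -0.0085,"rx": 0,"ry": 0,"rz": 0,"jaw": -1},
  {"dx": -0.0218,"dy": -0.0304,"dz": -0.0085,"rx": 0,"ry": 0,"rz": 0,"jaw": -1},
  {"dx": -0.0218,"dy": -0.0304,"dz": -0.0085,"rx": 0,"ry": 0,"rz": 0,"jaw": -1},
  {"dx": -0.0218,"dy": -0.0304,"dz": -0.0085,"rx": 0,"ry": 0,"rz": 0,"jaw": -1},
])

```text
clock: 1.1
ee_pos: [0.4506, -0.2486, 0.3336]
eef_rot: [0.798, -0.603, -0.0, 0.0]
force: [1.0, -0.2, -0.3]
grip_width: 0.0851
```

Call:
servo_tool([
  {"dx": -0.034,"dy": -0.02,"dz": 0,"rx": 0,"ry": 0,"rz": 0,"jaw": -1},
  {"dx": -0.034,"dy": -0.02,"dz": 0,"rx": 0,"ry": 0,"rz": 0,"jaw": -1},
  {"dx": -0.034,"dy": -0.02,"dz": 0,"rx": 0,"ry": 0,"rz": 0,"jaw": -1},
  {"dx": -0.034,"dy": -0.02,"dz": 0,"rx": 0,"ry": 0,"rz": 0,"jaw": -1},
  {"dx": -0.034,"dy": -0.02,"dz": 0,"rx": 0,"ry": 0,"rz": 0,"jaw": -1},
  {"dx": -0.034,"dy": -0.02,"dz": 0,"rx": 0,"ry": 0,"rz": 0,"jaw": -1},
  {"dx": -0.034,"dy": -0.02,"dz": 0,"rx": 0,"ry": 0,"rz": 0,"jaw": -1},
  {"dx": -0.034,"dy": -0.02,"dz": 0,"rx": 0,"ry": 0,"rz": 0,"jaw": -1},
  {"dx": -0.034,"dy": -0.02,"dz": 0,"rx": 0,"ry": 0,"rz": 0,"jaw": -1},
  {"dx": -0.034,"dy": -0.02,"dz": 0,"rx": 0,"ry": 0,"rz": 0,"jaw": -1},
  {"dx": -0.034,"dy": -0.02,"dz": 0,"rx": 0,"ry": 0,"rz": 0,"jaw": -1},
  {"dx": -0.034,"dy": -0.02,"dz": 0,"rx": 0,"ry": 0,"rz": 0,"jaw": -1},
])

```text
clock: 2.1
ee_pos: [0.57, 0.2092, 0.3329]
eef_rot: [0.797, -0.604, -0.0, 0.0]
force: [0.5, 0.6, -0.4]
grip_width: 0.0858
```

```bash
cat > g.py <<'E'
import sys
from h import *
# remaining shift to target x y z theta(deg) in tool axes
def go(x,y,z,th):
    s=status.state();R=Rn.from_quat(s['eef_rot']).as_matrix();d=R.T@(np.array([x,y,z])-s['ee_pos'])
    T=np.array([[np.cos(th),np.sin(th),0],[np.sin(th),-np.cos(th),0],[0,0,-1]]).T
    print('t',round(s['clock'],2),'ee',s['ee_pos'].round(4),'th',np.degrees(np.arctan2(R[1,0],R[0,0])).round(1),'w',round(s['grip_width'],4),'F',s['force'].round(1),'M',s['wrist_torque'].round(2))
    print('d',d.round(4),'rot',Rn.from_matrix(R.T@T).as_rotvec().round(3),'q',s['joints'].round(2))
if __name__=='__main__':
    v=list(map(float,sys.argv[1:5]));go(*v[:3],np.radians(v[3]))
E
python3 g.py .5805 .247 .33 -64.2
```

```text
t 2.1 ee [0.57   0.2092 0.3329] th -74.2 w 0.0858 F [ 0.5  0.6 -0.4] M [-0.03 -0.04  0.01]
d [-0.0335 -0.0204  0.0029] rot [ 0.001 -0.    -0.175] q [ 0.02  0.39 -0.62  1.2   0.22  1.62 -1.85]
```

Call:
servo_tool([
  {"dx": -0.0335,"dy": -0.0204,"dz": 0.003,"rx": 0,"ry": 0,"rz": 0,"jaw": -1},
  {"dx": 0,"dy": 0,"dz": 0,"rx": 0,"ry": 0,"rz": -0.0875,"jaw": -1},
  {"dx": 0,"dy": 0,"dz": 0,"rx": 0,"ry": 0,"rz": -0.0875,"jaw": -1},
  {"dx": 0,"dy": 0,"dz": 0.03,"rx": 0,"ry": 0,"rz": 0,"jaw": -1},
  {"dx": 0,"dy": 0,"dz": 0.03,"rx": 0,"ry": 0,"rz": 0,"jaw": -1},
  {"dx": 0,"dy": 0,"dz": 0,"rx": 0,"ry": 0,"rz": 0,"jaw": -1},
])

```text
clock: 2.6
ee_pos: [0.5781, 0.2438, 0.2635]
eef_rot: [0.847, -0.531, -0.003, 0.004]
force: [-0.4, -0.5, -1.6]
grip_width: 0.085
```

```bash
python3 g.py .5805 .247 .218 -64.2
```

```text
t 2.6 ee [0.5781 0.2438 0.2635] th -64.1 w 0.085 F [-0.4 -0.5 -1.6] M [-0.03  0.02  0.  ]
d [-0.0018 -0.004   0.0454] rot [0.01  0.    0.001] q [-0.01  0.46 -0.65  1.27  0.27  1.51 -1.75]
```

Call:
servo_tool([
  {"dx": -0.001,"dy": -0.002,"dz": 0.025,"rx": 0,"ry": 0,"rz": 0,"jaw": -1},
  {"dx": 0,"dy": 0,"dz": 0.02,"rx": 0,"ry": 0,"rz": 0,"jaw": -1},
  {"dx": 0,"dy": 0,"dz": 0,"rx": 0,"ry": 0,"rz": 0,"jaw": -1},
  {"dx": 0,"dy": 0,"dz": 0,"rx": 0,"ry": 0,"rz": 0,"jaw": -1},
])

```text
clock: 2.93
ee_pos: [0.5815, 0.2467, 0.2257]
eef_rot: [0.847, -0.531, -0.0, 0.001]
force: [0.2, -1.0, 0.7]
grip_width: 0.0852
```

```bash
python3 g.py .5805 .247 .218 -64.2;python3 -c "
from h import *
a=cap('scene')['frame'][150:290,200:340];b=cap('top')['frame'][160:300,190:330]
o=np.hstack([a,b]);cv2.imwrite('pics/z1.png',cv2.convertScaleAbs(cv2.resize(o[:,:,::-1],(800,400),interpolation=cv2.INTER_CUBIC),alpha=1.5))"
```

```text
t 2.93 ee [0.5815 0.2467 0.2257] th -64.2 w 0.0852 F [ 0.2 -1.   0.7] M [ 0.08 -0.06 -0.01]
d [-0.0007  0.0008  0.0077] rot [ 0.002 -0.     0.   ] q [-0.01  0.48 -0.65  1.33  0.28  1.43 -1.76]
```

View pics/z1.png

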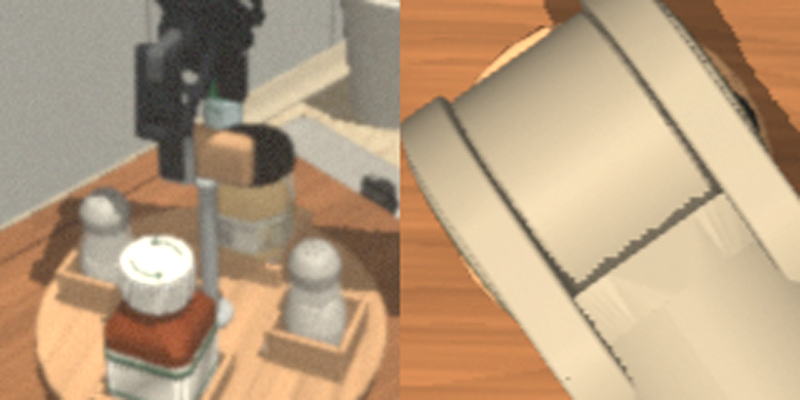

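The finger straddles the handle correctly: in the scene crop it covers the handle's left end at about (170,150). Next I'll lower slightly and grip.

Call:
servo_tool([
  {"dx": -0.0007,"dy": 0.0008,"dz": 0.007,"rx": 0,"ry": 0,"rz": 0,"jaw": -1},
  {"dx": 0,"dy": 0,"dz": 0,"rx": 0,"ry": 0,"rz": 0,"jaw": 1},
  {"dx": 0,"dy": 0,"dz": 0,"rx": 0,"ry": 0,"rz": 0,"jaw": 1},
  {"dx": 0,"dy": 0,"dz": 0,"rx": 0,"ry": 0,"rz": 0,"jaw": 1},
  {"dx": 0,"dy": 0,"dz": 0,"rx": 0,"ry": 0,"rz": 0,"jaw": 1},
  {"dx": 0,"dy": 0,"dz": 0,"rx": 0,"ry": 0,"rz": 0,"jaw": 1},
  {"dx": 0,"dy": 0,"dz": 0,"rx": 0,"ry": 0,"rz": 0,"jaw": 1},
  {"dx": 0,"dy": 0,"dz": 0,"rx": 0,"ry": 0,"rz": 0,"jaw": 1},
  {"dx": 0,"dy": 0,"dz": 0,"rx": 0,"ry": 0,"rz": 0,"jaw": 1},
  {"dx": 0,"dy": 0,"dz": 0,"rx": 0,"ry": 0,"rz": 0,"jaw": 1},
], force=60)

```text
clock: 3.87
ee_pos: [0.5805, 0.2481, 0.2187]
eef_rot: [0.847, -0.531, -0.0, -0.0]
force: [-2.7, 2.4, 3.6]
grip_width: 0.0148
```

```bash
python3 g.py .5805 .247 .218 -64.2
```

```text
t 3.87 ee [0.5805 0.2481 0.2187] th -64.1 w 0.0148 F [-2.7  2.4  3.6] M [ 0.36  0.46 -0.24]
d [0.001  0.0004 0.0007] rot [-0.001  0.001  0.001] q [-0.01  0.48 -0.65  1.35  0.29  1.41 -1.77]
```

Call:
servo_tool([
  {"dx": 0,"dy": 0,"dz": 0,"rx": 0,"ry": 0,"rz": -0.03,"jaw": 1},
  {"dx": 0,"dy": 0,"dz": 0,"rx": 0,"ry": 0,"rz": -0.06,"jaw": 1},
  {"dx": 0,"dy": 0,"dz": 0,"rx": 0,"ry": 0,"rz": -0.07,"jaw": 1},
  {"dx": 0,"dy": 0,"dz": 0,"rx": 0,"ry": 0,"rz": -0.07,"jaw": 1},
  {"dx": 0,"dy": 0,"dz": 0,"rx": 0,"ry": 0,"rz": -0.07,"jaw": 1},
  {"dx": 0,"dy": 0,"dz": 0,"rx": 0,"ry": 0,"rz": -0.07,"jaw": 1},
  {"dx": 0,"dy": 0,"dz": 0,"rx": 0,"ry": 0,"rz": -0.07,"jaw": 1},
  {"dx": 0,"dy": 0,"dz": 0,"rx": 0,"ry": 0,"rz": -0.07,"jaw": 1},
])

```text
clock: 4.53
ee_pos: [0.5805, 0.2481, 0.2188]
eef_rot: [0.954, -0.299, -0.0, -0.0]
force: [-1.9, 2.3, 3.3]
grip_width: 0.0149
```

```bash
python3 g.py .5805 .248 .2187 25.8
```

```text
t 4.53 ee [0.5805 0.2481 0.2188] th -34.8 w 0.0149 F [-1.9  2.3  3.3] M [ 0.42  0.46 -0.77]
d [0.0001 0.     0.0001] rot [-1.000e-03 -0.000e+00 -1.057e+00] q [ 0.05  0.5  -0.74  1.34  0.34  1.42 -1.29]
```

Smooth: the wrist sees about 0.5 N·m from the spring. Continuing.

Call:
servo_tool([
  {"dx": 0,"dy": 0,"dz": 0,"rx": 0,"ry": 0,"rz": -0.07,"jaw": 1},
  {"dx": 0,"dy": 0,"dz": 0,"rx": 0,"ry": 0,"rz": -0.07,"jaw": 1},
  {"dx": 0,"dy": 0,"dz": 0,"rx": 0,"ry": 0,"rz": -0.07,"jaw": 1},
  {"dx": 0,"dy": 0,"dz": 0,"rx": 0,"ry": 0,"rz": -0.07,"jaw": 1},
  {"dx": 0,"dy": 0,"dz": 0,"rx": 0,"ry": 0,"rz": -0.07,"jaw": 1},
  {"dx": 0,"dy": 0,"dz": 0,"rx": 0,"ry": 0,"rz": -0.07,"jaw": 1},
  {"dx": 0,"dy": 0,"dz": 0,"rx": 0,"ry": 0,"rz": -0.07,"jaw": 1},
  {"dx": 0,"dy": 0,"dz": 0,"rx": 0,"ry": 0,"rz": -0.07,"jaw": 1},
  {"dx": 0,"dy": 0,"dz": 0,"rx": 0,"ry": 0,"rz": -0.07,"jaw": 1},
  {"dx": 0,"dy": 0,"dz": 0,"rx": 0,"ry": 0,"rz": -0.07,"jaw": 1},
  {"dx": 0,"dy": 0,"dz": 0,"rx": 0,"ry": 0,"rz": -0.07,"jaw": 1},
])

```text
clock: 5.45
ee_pos: [0.5805, 0.2481, 0.2188]
eef_rot: [0.997, 0.082, 0.0, -0.0]
force: [-2.5, 1.6, 2.6]
grip_width: 0.0151
```

Call:
servo_tool([
  {"dx": 0,"dy": 0,"dz": 0,"rx": 0,"ry": 0,"rz": -0.07,"jaw": 1},
  {"dx": 0,"dy": 0,"dz": 0,"rx": 0,"ry": 0,"rz": -0.07,"jaw": 1},
  {"dx": 0,"dy": 0,"dz": 0,"rx": 0,"ry": 0,"rz": -0.05,"jaw": 1},
  {"dx": 0,"dy": 0,"dz": 0,"rx": 0,"ry": 0,"rz": -0.03,"jaw": 1},
  {"dx": 0,"dy": 0,"dz": 0,"rx": 0,"ry": 0,"rz": -0.02,"jaw": 1},
  {"dx": 0,"dy": 0,"dz": 0,"rx": 0,"ry": 0,"rz": 0,"jaw": 1},
  {"dx": 0,"dy": 0,"dz": 0,"rx": 0,"ry": 0,"rz": 0,"jaw": 1},
])

```text
clock: 6.03
ee_pos: [0.5805, 0.2481, 0.2187]
eef_rot: [0.98, 0.199, 0.0, -0.0]
force: [-3.5, 2.2, 4.7]
grip_width: 0.0151
```

```bash
python3 g.py .5805 .248 .2187 25.8
```

```text
t 6.03 ee [0.5805 0.2481 0.2187] th 22.9 w 0.0151 F [-3.5  2.2  4.7] M [0.49 0.57 0.28]
d [0.     0.0001 0.    ] rot [-0.001 -0.001 -0.05 ] q [ 0.16  0.56 -0.94  1.34  0.45  1.46 -0.35]
```

Call:
servo_tool([
  {"dx": 0,"dy": 0,"dz": 0,"rx": 0,"ry": 0,"rz": -0.05,"jaw": 1},
  {"dx": 0,"dy": 0,"dz": 0,"rx": 0,"ry": 0,"rz": 0,"jaw": 1},
  {"dx": 0,"dy": 0,"dz": 0,"rx": 0,"ry": 0,"rz": 0,"jaw": 0},
  {"dx": 0,"dy": 0,"dz": 0,"rx": 0,"ry": 0,"rz": 0,"jaw": 0},
  {"dx": 0,"dy": 0,"dz": 0,"rx": 0,"ry": 0,"rz": 0,"jaw": 0},
  {"dx": 0,"dy": 0,"dz": 0,"rx": 0,"ry": 0,"rz": 0,"jaw": 0},
  {"dx": 0,"dy": 0,"dz": -0.01,"rx": 0,"ry": 0,"rz": 0,"jaw": 0},
  {"dx": 0,"dy": 0,"dz": -0.02,"rx": 0,"ry": 0,"rz": 0,"jaw": 0},
  {"dx": 0,"dy": 0,"dz": -0.03,"rx": 0,"ry": 0,"rz": 0,"jaw": 0},
  {"dx": 0,"dy": 0,"dz": -0.03,"rx": 0,"ry": 0,"rz": 0,"jaw": -1},
  {"dx": 0,"dy": 0,"dz": -0.02,"rx": 0,"ry": 0,"rz": 0,"jaw": -1},
])

```text
clock: 6.95
ee_pos: [0.5808, 0.2477, 0.3322]
eef_rot: [0.975, 0.223, 0.001, -0.001]
force: [-0.0, 0.2, -0.7]
grip_width: 0.0657
```

```bash
python3 g.py .5805 .248 .32 25.8; python3 -c "
from h import *
a=cap('scene','s2.png');b=cap('top','t2.png')
np.savez('d2.npz',**{n+k:d[k] for n,d in(('s',a),('t',b)) for k in d})
o=np.hstack([a['frame'][185:305,205:345],b['frame'][165:285,200:340]]);cv2.imwrite('pics/z2.png',cv2.convertScaleAbs(cv2.resize(o[:,:,::-1],None,fx=800/280,fy=800/280,interpolation=cv2.INTER_CUBIC),alpha=1.5))"
```

```text
t 6.95 ee [0.5808 0.2477 0.3322] th 25.8 w 0.0657 F [-0.   0.2 -0.7] M [-0.01 -0.06 -0.03]
d [-0.0002 -0.0004  0.0122] rot [-0.    -0.003 -0.001] q [ 0.12  0.53 -0.96  1.12  0.43  1.68 -0.27]
```

View pics/z2.png

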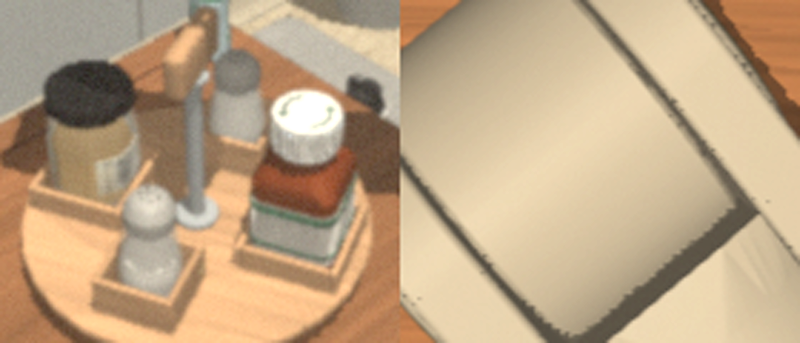

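The tray has turned: the bottle now stands at the front place, with the cap's top at about (312.8,224.2) in the scene view.

```bash
python3 -c "
from h import *
D=np.load('d2.npz');a={k[1:]:D[k] for k in D if k[0]=='s'}
D0=np.load('d0.npz');a0={k[1:]:D0[k] for k in D0 if k[0]=='s'};b0={k[1:]:D0[k] for k in D0 if k[0]=='t'}
for z in(.198,.2,.202): print(z,plane(a,312.8,224.2,z),plane(a0,254.9,241.7,z),plane(b0,223.75,239.1,z))
c=np.array([.5805,.248]);p=np.array([.548,.3177])-c;print(np.linalg.norm(p),c+[-p[1],p[0]],c-.078*np.array([np.cos(.45),np.sin(.45)]))"
```

```text
0.198 [0.51277877 0.21016089 0.198     ] [0.54903966 0.31694876 0.198     ] [0.54772221 0.31771621 0.198     ]
0.2 [0.51116061 0.21193561 0.2       ] [0.54728018 0.3183073  0.2       ] [0.54777766 0.31752047 0.2       ]
0.202 [0.50954245 0.21371034 0.202     ] [0.5455207  0.31966585 0.202     ] [0.54783312 0.31732474 0.202     ]
0.07690474627745673 [0.5108 0.2155] [0.51026513 0.21407269]
```

Call:
servo_tool([
  {"dx": -0.026,"dy": 0,"dz": 0,"rx": 0,"ry": 0,"rz": 0,"jaw": -0.7},
  {"dx": -0.026,"dy": 0,"dz": 0,"rx": 0,"ry": 0,"rz": 0,"jaw": -0.7},
  {"dx": -0.026,"dy": 0,"dz": 0,"rx": 0,"ry": 0,"rz": 0,"jaw": -0.7},
  {"dx": 0,"dy": 0,"dz": 0.02,"rx": 0,"ry": 0,"rz": 0,"jaw": -0.7},
  {"dx": 0,"dy": 0,"dz": 0.03,"rx": 0,"ry": 0,"rz": 0,"jaw": -0.7},
  {"dx": 0,"dy": 0,"dz": 0.03,"rx": 0,"ry": 0,"rz": 0,"jaw": -0.7},
  {"dx": 0,"dy": 0,"dz": 0.02,"rx": 0,"ry": 0,"rz": 0,"jaw": -0.7},
  {"dx": 0,"dy": 0,"dz": 0,"rx": 0,"ry": 0,"rz": 0,"jaw": -0.7},
  {"dx": 0,"dy": 0,"dz": 0,"rx": 0,"ry": 0,"rz": 0,"jaw": -0.7},
  {"dx": 0,"dy": 0,"dz": 0,"rx": 0,"ry": 0,"rz": 0,"jaw": -0.7},
])

```text
clock: 7.88
ee_pos: [0.5109, 0.214, 0.2298]
eef_rot: [0.975, 0.223, 0.001, -0.0]
force: [0.3, -0.2, -0.5]
grip_width: 0.0728
```

```bash
python3 g.py .5107 .2135 .174 25.8; python3 -c "
from h import *
a=cap('scene')
cv2.imwrite('pics/z3.png',cv2.convertScaleAbs(cv2.resize(a['frame'][150:290,240:400,::-1],None,fx=4,fy=4,interpolation=cv2.INTER_CUBIC),alpha=1.5))"
```

```text
t 7.88 ee [0.5109 0.214  0.2298] th 25.8 w 0.0728 F [ 0.3 -0.2 -0.5] M [ 0.01 -0.04  0.01]
d [-0.0005  0.0004  0.0558] rot [-0.    -0.002 -0.   ] q [ 0.33  0.39 -1.01  1.54  0.33  1.4  -0.26]
```

View pics/z3.png

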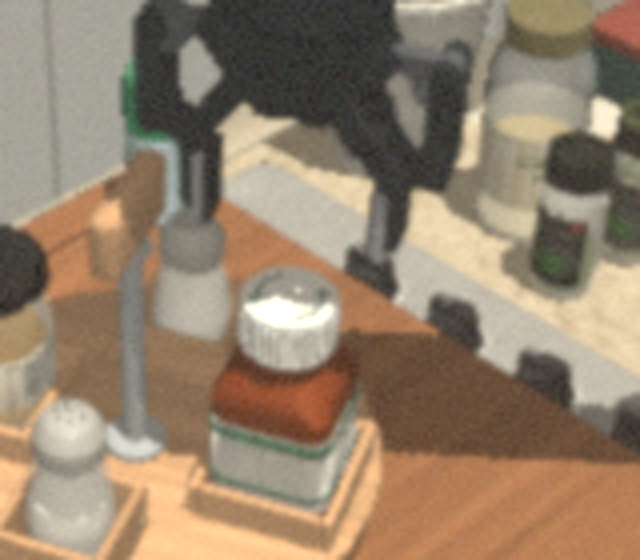

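The fingers straddle the cap: left tip (200,215) and right tip (375,285), with the cap centred at about (290,300). I'll descend and close gently.

Call:
servo_tool([
  {"dx": -0.0004,"dy": 0,"dz": 0.02,"rx": 0,"ry": 0,"rz": 0,"jaw": -0.7},
  {"dx": 0,"dy": 0,"dz": 0.02,"rx": 0,"ry": 0,"rz": 0,"jaw": -0.7},
  {"dx": 0,"dy": 0,"dz": 0.011,"rx": 0,"ry": 0,"rz": 0,"jaw": -0.7},
  {"dx": 0,"dy": 0,"dz": 0.004,"rx": 0,"ry": 0,"rz": 0,"jaw": -0.7},
  {"dx": 0,"dy": 0,"dz": 0,"rx": 0,"ry": 0,"rz": 0,"jaw": -0.7},
  {"dx": 0,"dy": 0,"dz": 0,"rx": 0,"ry": 0,"rz": 0,"jaw": 0.1},
  {"dx": 0,"dy": 0,"dz": 0,"rx": 0,"ry": 0,"rz": 0,"jaw": 0.1},
  {"dx": 0,"dy": 0,"dz": 0,"rx": 0,"ry": 0,"rz": 0,"jaw": 0.1},
  {"dx": 0,"dy": 0,"dz": 0,"rx": 0,"ry": 0,"rz": 0,"jaw": 0.1},
  {"dx": 0,"dy": 0,"dz": 0,"rx": 0,"ry": 0,"rz": 0,"jaw": 0.1},
  {"dx": 0,"dy": 0,"dz": 0,"rx": 0,"ry": 0,"rz": 0,"jaw": 0.1},
], force=20)

```text
clock: 8.85
ee_pos: [0.5105, 0.2139, 0.1747]
eef_rot: [0.975, 0.223, 0.001, -0.0]
force: [-2.7, -0.4, 5.7]
grip_width: 0.0476
```

```bash
python3 g.py .5107 .2135 .174 25.8
```

```text
t 8.85 ee [0.5105 0.2139 0.1747] th 25.8 w 0.0476 F [-2.7 -0.4  5.7] M [-0.18  0.36 -0.02]
d [0.     0.0004 0.0007] rot [ 0.    -0.002 -0.   ] q [ 0.31  0.43 -0.99  1.62  0.37  1.29 -0.29]
```

Call:
servo_tool([
  {"dx": 0,"dy": 0,"dz": 0,"rx": 0,"ry": 0,"rz": 0,"jaw": 1},
  {"dx": 0,"dy": 0,"dz": 0,"rx": 0,"ry": 0,"rz": 0,"jaw": 1},
  {"dx": 0,"dy": 0,"dz": 0,"rx": 0,"ry": 0,"rz": 0,"jaw": 1},
  {"dx": 0,"dy": 0,"dz": 0,"rx": 0,"ry": 0,"rz": 0,"jaw": 1},
  {"dx": 0,"dy": 0,"dz": 0,"rx": 0,"ry": 0,"rz": 0,"jaw": 1},
], force=70)

```text
clock: 9.27
ee_pos: [0.5105, 0.2139, 0.1747]
eef_rot: [0.975, 0.223, 0.001, -0.0]
force: [-2.1, 0.3, 6.6]
grip_width: 0.046
```

```bash
python3 g.py .5107 .2135 .174 25.8
```

```text
t 9.27 ee [0.5105 0.2139 0.1747] th 25.8 w 0.046 F [-2.1  0.3  6.6] M [-0.13  0.38  0.04]
d [0.     0.0004 0.0007] rot [ 0.    -0.002 -0.   ] q [ 0.31  0.43 -0.99  1.62  0.37  1.29 -0.29]
```

Call:
servo_tool([
  {"dx": 0,"dy": 0,"dz": 0.002,"rx": 0,"ry": 0,"rz": 0,"jaw": 1},
  {"dx": 0,"dy": 0,"dz": 0.002,"rx": 0,"ry": 0,"rz": 0,"jaw": 1},
  {"dx": 0,"dy": 0,"dz": 0.0015,"rx": 0,"ry": 0,"rz": 0,"jaw": 1},
  {"dx": 0,"dy": 0,"dz": 0,"rx": 0,"ry": 0,"rz": 0,"jaw": 1},
  {"dx": 0,"dy": 0,"dz": 0,"rx": 0,"ry": 0,"rz": 0,"jaw": 1},
])

```text
clock: 9.68
ee_pos: [0.5107, 0.214, 0.1698]
eef_rot: [0.975, 0.223, 0.001, -0.0]
force: [-3.3, -1.7, 11.2]
grip_width: 0.0458
```

```bash
python3 g.py .5107 .2135 .174 25.8
```

```text
t 9.68 ee [0.5107 0.214  0.1698] th 25.8 w 0.0458 F [-3.3 -1.7 11.2] M [-0.42  0.67 -0.02]
d [-0.0002  0.0005 -0.0042] rot [ 0.    -0.002 -0.   ] q [ 0.31  0.43 -0.99  1.63  0.38  1.28 -0.3 ]
```

The force rose 4.6 N over 4.9 mm, which matches the lock spring, so the cap is pressed about 5 mm. Now the twist.

Call:
servo_tool([
  {"dx": 0,"dy": 0,"dz": 0.0005,"rx": 0,"ry": 0,"rz": -0.03,"jaw": 1},
  {"dx": 0,"dy": 0,"dz": 0,"rx": 0,"ry": 0,"rz": -0.06,"jaw": 1},
  {"dx": 0,"dy": 0,"dz": 0,"rx": 0,"ry": 0,"rz": -0.06,"jaw": 1},
  {"dx": 0,"dy": 0,"dz": 0,"rx": 0,"ry": 0,"rz": -0.06,"jaw": 1},
  {"dx": 0,"dy": 0,"dz": 0,"rx": 0,"ry": 0,"rz": -0.06,"jaw": 1},
  {"dx": 0,"dy": 0,"dz": 0,"rx": 0,"ry": 0,"rz": -0.03,"jaw": 1},
])

```text
clock: 10.18
ee_pos: [0.5115, 0.2145, 0.1698]
eef_rot: [0.93, 0.368, 0.002, -0.0]
force: [0.6, 0.7, 11.6]
grip_width: 0.0459
```

```bash
python3 g.py .5107 .2135 .174 90.8
```

```text
t 10.18 ee [0.5115 0.2145 0.1698] th 43.2 w 0.0459 F [ 0.6  0.7 11.6] M [-0.06  0.07 -0.  ]
d [-0.0012  0.0002 -0.0042] rot [ 0.003 -0.004 -0.831] q [ 0.35  0.46 -1.05  1.63  0.41  1.29 -0.02]
```

Call:
servo_tool([
  {"dx": 0,"dy": 0,"dz": 0,"rx": 0,"ry": 0,"rz": -0.07,"jaw": 1},
  {"dx": 0,"dy": 0,"dz": 0,"rx": 0,"ry": 0,"rz": -0.08,"jaw": 1},
  {"dx": 0,"dy": 0,"dz": 0,"rx": 0,"ry": 0,"rz": -0.08,"jaw": 1},
  {"dx": 0,"dy": 0,"dz": 0,"rx": 0,"ry": 0,"rz": -0.08,"jaw": 1},
  {"dx": 0,"dy": 0,"dz": 0,"rx": 0,"ry": 0,"rz": -0.08,"jaw": 1},
  {"dx": 0,"dy": 0,"dz": 0,"rx": 0,"ry": 0,"rz": -0.08,"jaw": 1},
  {"dx": 0,"dy": 0,"dz": 0,"rx": 0,"ry": 0,"rz": -0.08,"jaw": 1},
  {"dx": 0,"dy": 0,"dz": 0,"rx": 0,"ry": 0,"rz": -0.08,"jaw": 1},
  {"dx": 0,"dy": 0,"dz": 0,"rx": 0,"ry": 0,"rz": -0.08,"jaw": 1},
  {"dx": 0,"dy": 0,"dz": 0,"rx": 0,"ry": 0,"rz": -0.08,"jaw": 1},
  {"dx": 0,"dy": 0,"dz": 0,"rx": 0,"ry": 0,"rz": -0.05,"jaw": 1},
  {"dx": 0,"dy": 0,"dz": 0,"rx": 0,"ry": 0,"rz": 0,"jaw": 1},
])

```text
clock: 11.18
ee_pos: [0.5115, 0.2147, 0.1697]
eef_rot: [0.699, 0.715, 0.002, 0.0]
force: [0.3, 0.2, 10.6]
grip_width: 0.0461
```

```bash
python3 g.py .5107 .2135 .174 90.8
```

```text
t 11.18 ee [0.5115 0.2147 0.1697] th 91.3 w 0.0461 F [ 0.3  0.2 10.6] M [0.13 0.01 0.1 ]
d [-0.0012 -0.0008 -0.0043] rot [ 0.004 -0.003  0.009] q [ 0.44  0.56 -1.23  1.63  0.54  1.34  0.73]
```

Call:
servo_tool([
  {"dx": 0,"dy": 0,"dz": -0.002,"rx": 0,"ry": 0,"rz": 0,"jaw": 1},
  {"dx": 0,"dy": 0,"dz": -0.003,"rx": 0,"ry": 0,"rz": 0,"jaw": 1},
  {"dx": 0,"dy": 0,"dz": -0.003,"rx": 0,"ry": 0,"rz": 0,"jaw": 1},
  {"dx": 0,"dy": 0,"dz": -0.003,"rx": 0,"ry": 0,"rz": 0,"jaw": 1},
  {"dx": 0,"dy": 0,"dz": 0,"rx": 0,"ry": 0,"rz": 0,"jaw": 1},
])

```text
clock: 11.6
ee_pos: [0.5105, 0.2137, 0.1792]
eef_rot: [0.7, 0.714, 0.001, 0.0]
force: [0.9, 1.3, -0.6]
grip_width: 0.0457
```

Force is about 0, so the cap is free. I'll lift it to about 60 mm above closed height.

Call:
servo_tool([
  {"dx": 0,"dy": 0,"dz": -0.005,"rx": 0,"ry": 0,"rz": 0,"jaw": 1},
  {"dx": 0,"dy": 0,"dz": -0.007,"rx": 0,"ry": 0,"rz": 0,"jaw": 1},
  {"dx": 0,"dy": 0,"dz": -0.008,"rx": 0,"ry": 0,"rz": 0,"jaw": 1},
  {"dx": 0,"dy": 0,"dz": -0.01,"rx": 0,"ry": 0,"rz": 0,"jaw": 1},
  {"dx": 0,"dy": 0,"dz": -0.01,"rx": 0,"ry": 0,"rz": 0,"jaw": 1},
  {"dx": 0,"dy": 0,"dz": -0.01,"rx": 0,"ry": 0,"rz": 0,"jaw": 1},
  {"dx": 0,"dy": 0,"dz": -0.005,"rx": 0,"ry": 0,"rz": 0,"jaw": 1},
  {"dx": 0,"dy": 0,"dz": 0,"rx": 0,"ry": 0,"rz": 0,"jaw": 1},
  {"dx": 0,"dy": 0,"dz": 0,"rx": 0,"ry": 0,"rz": 0,"jaw": 1},
  {"dx": 0,"dy": 0,"dz": 0,"rx": 0,"ry": 0,"rz": 0,"jaw": 1},
  {"dx": 0,"dy": 0,"dz": 0,"rx": 0,"ry": 0,"rz": 0,"jaw": 1},
])

```text
clock: 12.52
ee_pos: [0.5099, 0.2131, 0.2328]
eef_rot: [0.7, 0.714, -0.0, -0.0]
force: [-0.6, -0.1, -0.4]
grip_width: 0.0457
```

```bash
python3 g.py .5107 .2135 .235 90.8; python3 -c "
from h import *
a=cap('scene')
cv2.imwrite('pics/z4.png',cv2.convertScaleAbs(cv2.resize(a['frame'][150:310,200:400,::-1],None,fx=3.5,fy=3.5,interpolation=cv2.INTER_CUBIC),alpha=1.5))"
```

```text
t 12.52 ee [0.5099 0.2131 0.2328] th 91.1 w 0.0457 F [-0.6 -0.1 -0.4] M [0.   0.02 0.02]
d [ 0.0003  0.0009 -0.0022] rot [-0.001  0.     0.005] q [ 0.46  0.51 -1.27  1.53  0.49  1.46  0.76]
```

View pics/z4.png

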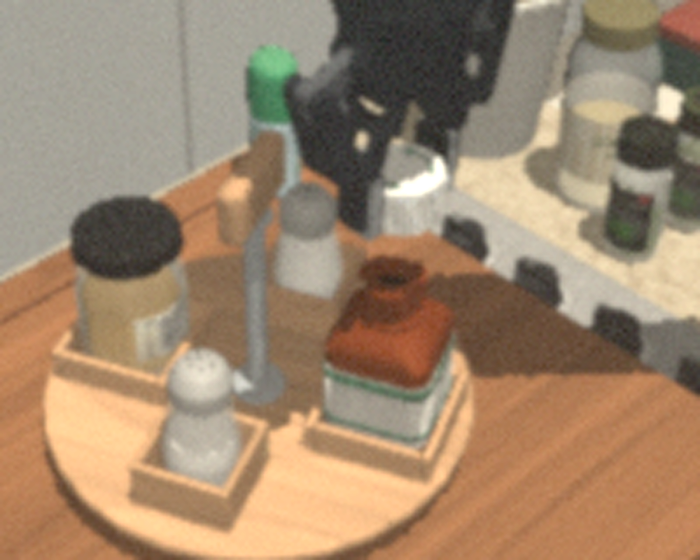

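The cap, at (415,195), is held level above the open bottle, whose mouth is at (395,270). The bottle is seated at the front, and the other things are standing.

```bash
python3 -c "
from h import *
arm.sign_off()"
```

```text
the job is handed in; nothing more can be done
```

I turned the carousel one click anticlockwise by its handle, which brought the medicine bottle to the front place. I pressed the cap down about 5 mm (11 N), twisted it 65° anticlockwise and lifted it straight off. I handed the job in at 12.6 s of the 48 s allowed; the hand-in reports no verdict.

- **Cap:** the gripper still holds it level, with the jaws at 45.7 mm on the 46 mm cap. It is about 58 mm above its closed height and, by the tool position, within a few millimetres of the bottle's centre.
- **Contact:** the outside force on the tool is near 0 N, so the cap is clear of the bottle.
- **Other things:** the last picture shows the open bottle seated at the front click. Honey, salt, pepper and the small bottle are all standing.

None of my checks failed. The two cameras' position estimates disagreed by no more than about 2–3 mm. I judged the bottle's seating and the tray angle at the end from the picture and did not measure them again.

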